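Refit the cover of the fume filter

ROBOT

A 7-joint arm with a two-finger parallel gripper is mounted at the origin on the work surface. World frame = base frame: x ahead of the robot, y to its left, z up, the work surface at z = 0. Lengths are in mm, angles in rad, forces in N, time in s.
With the tool pointing down it reaches from about 400 to 875 mm from the base axis. Payload 4.4 kg.
Tool frame: the origin (TCP) lies midway between the tips of the shut fingers; the grasp point (between the pads) lies 19 mm behind it (ctrl.grip_point_offset is the distance from the TCP to the grasp point, in mm); z points along the fingers, x is the direction in which the jaws open and shut, and the axes are right-handed (so a half turn about z gives the same grasp; the last joint's range is limited). The gripper opens to 85 mm and grips with 20 to 120 N. Pads are 22 mm wide; open, the fingers measure 114 mm over their backs; the gripper's body (76 mm by 85 mm) begins 54 mm behind the grasp point. The pads swing forward as they close: fully open they stand 13 mm farther back than shut.
Start: joints at [1.116, 0.628, 0.038, 1.517, -0.027, 0.996, -0.02], TCP at [246.429, -601.49, 231.313] pointing down, gripper open.
Joint ranges: [-3.06, 3.06], [-0.37, 2.12], [-1.25, 1.32], [0.18, 2.47], [-1.1, 4.24], [0.23, 1.98], [-2.94, 2.94]. Speed limits (rad/s): [2.57, 2.57, 3.14, 3.14, 3.14, 3.14, 3.14].

INTERFACE

Orientations are given as [roll, pitch, yaw] about the fixed x, y, z axes, in that order (R = Rz(yaw) Ry(pitch) Rx(roll)).
In Python, from cell import ctrl, viewer gives the robot as it stands.
- The arm moves only by the tool apply_moves, never from a script. Its argument "series" is a list that holds one entry, the list of rows, each a list of 6 numbers: the shift along the tool's x, y, z normalised to -1 to 1, where 1 is 50 mm, then the turn, a rotation vector about the tool's x, y, z normalised to -1 to 1, where 1 is 6 degrees. In form: [[[tx, ty, tz, rx, ry, rz], ...]]. A call has exactly 5 rows; each row shifts and turns the commanded pose from where the row before left it, along the tool's axes as they then stand; what a row does not reach is not made up. A row lasts 1/8 s, in which the tool goes at most 62.5 mm and 10.7 degrees, less where a joint would pass 70% of its speed; a pose out of reach is approached as far as the arm can. A call with a number of a shift or a turn outside -1 to 1 is refused whole. A call with a gripper value outside its range is refused whole. "claw" is the gripper command: -1 is shut, 1 is fully open, values between are in proportion, set as the call begins (left out, the last holds). The fingers move at their own pace and stop on an object; the grip force is fixed at half the most. Time passes only in rows, so rows that do not move let the fingers close, or fill a call up. It gives the time, the measured TCP pose, the force and the opening at its end, in the units of the state.
- ctrl.read_state(): the state, without advancing time (a new reading comes with each control period).
- viewer.get_image(name): name is "scene" or "side" or "wrist"; returns the picture (420x560x3 uint8, blue, green, red); there is no depth.
- viewer.camera_info(name): a dict with "K" (3x3 intrinsics, pixels), "distortion" ([k1, k2, p1, p2, k3] as OpenCV has them; the pictures are not rectified), "R" (3x3) and "t" (3): a world point X has camera coordinates R X + t. Camera axes: x right, y down, z forward; pixel columns grow to the right and rows downward; lengths in mm; the calibration is good to about 2 mm. A picture is of the moment at which its call begins: read the wrist's pose just before it. camera_info takes no time and is no camera call; for the wrist camera it gives the pose at the moment of the call.
- ctrl.finish_job(): hands the job in, once; it reports no verdict.
Trained networks look in the newest picture that a camera, given by its name, has taken for a name from the list of things; names that differ only in an ending like _2 or _b are one class to them, and where a whole thing is asked for, a point or a joint stands for the part that bears it (a point fixed in the world has none). Each returns a list of dicts, best first, with "score" (0 to 1); they miss things now and then, are a little off and sometimes report something else, mostly with a low value. They report only what shows in the picture. A call takes as long as a camera call. They do not tell look-alikes from the thing itself.
- viewer.find_in(camera, label): "location" ([column, row] as shares, 0 to 1, of the picture: columns of its width, rows of its height, amid what is visible of it).
The state is a dict: "clock": time; "qpos": joint angles; "qd": joint speeds; "tau": joint torques, N m; "eef_pos": TCP position; "tool_rot": TCP orientation; "force": force on the tool from outside, world axes, zero at the start; "torque": the same for the moment, N m; "width": finger opening in mm.
Only numpy, scipy, OpenCV 4.12 (cv2) and the standard library are available. Lean on these libraries where they do the work, as an engineer would, in place of code of your own. Each camera call takes 0.05 s, during which the arm holds its last target. There are 200 camera calls.

TASK

The cover plate of the printers' fume filter was put back wrongly: its far edge is lying on top of the lip at the duct end of the filter unit. Get that edge down in front of the lip and hook it under the lip, then press the near edge down past its spring catch so that the cover lies flat and fully home and the catch holds it. Leave the tools and parts beside the unit where they are.

Things in the scene. Friction and masses are not known exactly. Their poses are not given: they have to be found in the camera images.
- cover: loose aluminium plate, 150 (x) x 168 (y) x 6 mm, 0.26 to 0.5 kg, with one upright black grip rib on top. Origin: centre of the plate's underside; x to its far edge (the one for the lip), y along the rib, z up. At the start it lies level, about square to the unit, its near part on the sill, its far edge 5 to 18 mm onto the top of the lip
- cover_near_edge (a point): middle of the cover's near edge, on its upper face (75 mm from the origin along -x, 6 mm up). Within about 30 mm of here the plate is pressed down, with 5 to 20 N
- cover_far_edge (a point): middle of the cover's far edge, on its underside (x = +75 mm from the cover's origin)
- grip_top (a point): top centre of the cover's rib: x = -10, z = +41 mm from the cover's origin. The rib is 14 mm thick (x), 60 mm long (y), and stands 35 mm above the plate
- filter_unit: fixed grey case, 238 (x) x 208 (y) mm, with a steel duct stub (58 mm across, 45 long) at its far (+x) end. Origin: centre of its underside; x runs from near sill to lip and duct, z up. Cover recess on top: floor at z = 35 mm, x = -77 (sill) to +77 mm (far wall), 180 mm wide between cheeks, their tops and the far wall's at z = 69. Home: cover flat on the floor, its origin at x = -2 to +2
- lip_edge (a point): middle of the lip's free lower edge (x = +52, z = 48 mm in the unit's frame). The lip overhangs the floor from here to the far wall, over the full width; its flat top is at z = 59. To go under it the cover must be drawn back until its far edge clears x = 52 and drops to the floor, the near part still up on the sill, then pushed to the far wall
- sill_edge (a point): middle of the sill's inner top edge (x = -77, z = 59 mm in the unit's frame). The sill is flat on top and 42 mm deep (x), the full width of the unit
- catch (a joint): spring catch at the middle of the sill: a steel wedge 50 mm wide that stands 8 mm out from the sill's inner face, sloping from its top down to 10 mm above the floor. It slides back into the sill as the cover's near edge is pressed down past it. Value: retreat in m, 0 = fully out, at most 0.012; spring 2 to 3.5 N
- scraper: scraper with a wooden handle and flat steel blade, 190 mm long, lying beside the filter unit; origin on its underside. Leave it alone
- screwdriver: screwdriver, black handle, 180 mm long, lying beside the filter unit; origin on its underside. Leave it alone
- glue_jar: jar, 60 mm across, 80 mm tall, standing beside the filter unit; origin on its underside. Leave it alone
- bracket: grey printed angle bracket, 70 x 40 mm foot, 56 mm tall, beside the filter unit; origin on its underside. Leave it alone
Mind the look-alikes: they are no part of the job. There is more than one size of the cover; the one meant has the size given above.

How it is judged:
By the outcome, as a careful person would: the job done as asked, in the order asked, and still so for the second after the job is handed in, with the robot touching nothing.
It also fails if it takes over 38 s, if anything falls off the work surface, if the arm or the gripper's body presses on something with over 40 N, if the wrist force passes 120 N, or if a joint passes its speed limit or range.

## Working session

There is one attempt and no reset: what is moved stays moved. The work goes in short steps, Python scripts to look and compute and a tool call to move; the robot and the scene stay as the last step left them, time stands still between calls to the robot, and variables do not carry over. Pictures are saved under pics/ and viewed, about 8 in all and at most 12, crops included, and the job is handed in when it is done.

Besides the shell and the picture viewer there is one more tool, called after "Request:" as name(argument=value, ...), one argument or row to a line, values as JSON. apply_moves: Moves the arm, as the interface text tells. Scaled input: -1 to 1 covers 50 mm each way for a shift and 6 degrees each way for a turn. Its arguments: {"type":"object","properties":{"series":{"type":"array","items":{"type":"array","items":{"type":"array","items":{"type":"number"}}}},"claw":{"type":"number"}},"required":["series"]}

```bash
mkdir -p pics; ls
cat > h.py <<'E'
from cell import ctrl, viewer
import numpy as np, cv2
def info(n):
    c=viewer.camera_info(n); return [np.array(c[k],float) for k in("K","distortion","R","t")]
def proj(n,X):
    K,d,R,t=info(n); return cv2.projectPoints(np.array(X,float).reshape(-1,3),cv2.Rodrigues(R)[0],t,K,d)[0].reshape(-1,2)
def ray(n,uv,z):
    K,d,R,t=info(n); p=cv2.undistortPoints(np.array(uv,float).reshape(-1,1,2),K,d).reshape(-1,2)
    D=np.c_[p,np.ones(len(p))]@R; o=-R.T@t
    return o+D*((z-o[2])/D[:,2])[:,None]
E
python3 - <<'E'
from h import *
s=ctrl.read_state(); print(s); print(ctrl.grip_point_offset)
for n in("scene","side"):
    im=viewer.get_image(n); cv2.imwrite(f"pics/{n}0.png",im)
    for l in("cover","filter_unit","grip_top","lip_edge","sill_edge","cover_near_edge","cover_far_edge"):
        print(n,l,[(np.round(np.array(r["location"])*[560,420],1).tolist(),round(r["score"],2)) for r in viewer.find_in(n,l)[:3]])
E
```

```text
pics
{'clock': 0.0, 'qpos': array([ 1.11621139,  0.62933548,  0.0384199 ,  1.51835957, -0.02703953,
        0.99627193, -0.01999453]), 'qd': array([ 0.00132153,  0.00028029, -0.00129266, -0.00039775,  0.0006578 ,
        0.00042974,  0.00154005]), 'tau': array([-1.06757245e-03, -5.63406086e+01,  1.22678373e+00, -1.93443471e+01,
        1.12503703e-02,  1.04643137e-02, -1.44940930e-05]), 'eef_pos': array([ 246.21016362, -600.90500355,  230.39825139]), 'tool_rot': array([-3.14157019e+00,  1.85770744e-03, -1.18200938e+00]), 'force': array([ 0.23766077, -0.29294849, -0.65966807]), 'torque': array([-0.00891621, -0.01967499,  0.02069715]), 'width': 85.31052728757321}
18.700000000000003
scene cover [([280.7, 198.0], 0.89), ([219.3, 161.2], 0.79), ([305.9, 115.1], 0.61)]
scene filter_unit [([295.9, 219.8], 0.82)]
scene grip_top [([219.9, 160.2], 0.82), ([280.8, 196.0], 0.7), ([306.5, 114.8], 0.55)]
scene lip_edge [([295.3, 222.6], 0.72)]
scene sill_edge [([293.5, 221.0], 0.72)]
scene cover_near_edge [([306.8, 116.5], 0.91), ([280.8, 198.7], 0.9), ([225.9, 159.3], 0.69)]
scene cover_far_edge [([221.1, 154.7], 0.83), ([302.3, 119.3], 0.73), ([280.1, 197.2], 0.63)]
side cover [([219.3, 144.3], 0.97), ([186.3, 225.0], 0.87), ([288.6, 200.9], 0.8)]
side filter_unit [([324.3, 218.6], 0.65)]
side grip_top [([218.5, 144.3], 0.94), ([291.2, 203.6], 0.87), ([185.4, 228.0], 0.87)]
side lip_edge [([318.0, 222.9], 0.81)]
side sill_edge [([319.7, 223.7], 0.78)]
side cover_near_edge [([215.0, 146.7], 0.86), ([289.4, 204.8], 0.84), ([185.9, 228.6], 0.83)]
side cover_far_edge [([290.0, 201.4], 0.72), ([188.5, 225.9], 0.59), ([217.8, 146.9], 0.56)]
```

Run:
```python
import cv2,numpy as np
a=cv2.imread("pics/scene0.png");b=cv2.imread("pics/side0.png")
A=cv2.resize(a[90:300,160:430],None,fx=2.9,fy=2.9,interpolation=3)[:600,:800]
cv2.imwrite("pics/a.png",A)
B=cv2.resize(b[90:300,160:430],None,fx=2.9,fy=2.9,interpolation=3)[:600,:800]
cv2.imwrite("pics/b.png",B)
```

```text
(no output)
```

View pics/a.png

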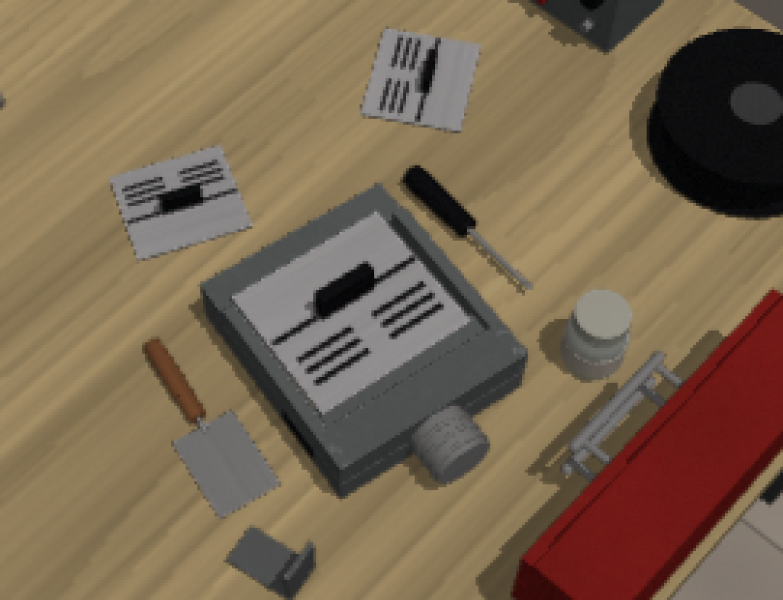

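View pics/b.png

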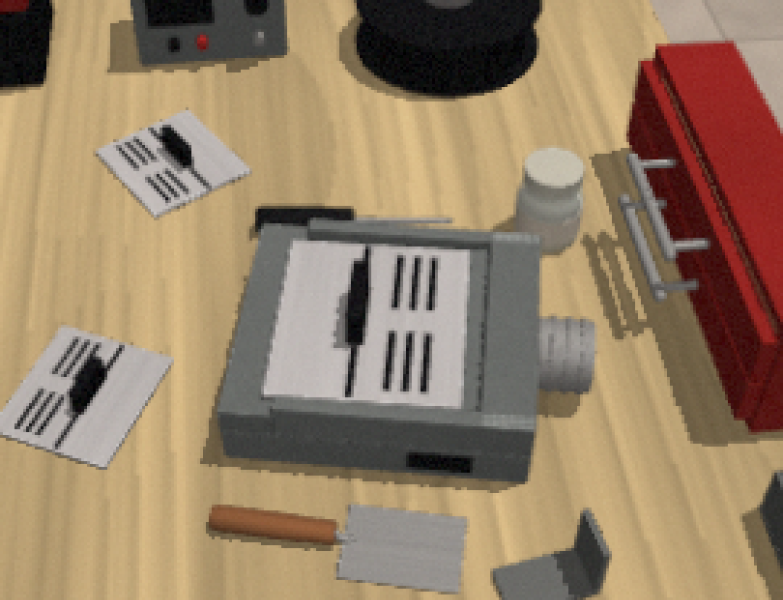

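The pictures show the cover lying on the unit, its far edge on the lip, with the duct at lower right in the scene view and to the right in the side view. The two smaller plates are look-alikes. Next I fit the poses from the corner pixels of both views.

```bash
cat >> h.py <<'E'
from scipy.optimize import least_squares
def fit(obs,x0):
    # obs: list (cam, uv list, local pts Nx3)
    def T(p,P): c,s=np.cos(p[2]),np.sin(p[2]); P=np.array(P,float); return np.c_[p[0]+c*P[:,0]-s*P[:,1],p[1]+s*P[:,0]+c*P[:,1],P[:,2]]
    f=lambda p: np.concatenate([(proj(n,T(p,P))-np.array(uv)).ravel() for n,uv,P in obs])
    r=least_squares(f,x0,x_scale=[10,10,.05]); return r.x,np.round(r.fun.reshape(-1,2),1)
E
python3 - <<'E'
from h import *
c=lambda L:[(160+x/2.9,90+y/2.9) for x,y in L]
U=[[-119,104,59],[-119,-104,59],[119,104,69],[119,-104,69]]
C=[[-75,84,65],[-75,-84,65],[75,84,65],[75,-84,65]]
us=c([(380,185),(202,290),(525,350),(340,468)]); ud=c([(262,225),(222,412),(540,237),(533,437)])
cs=c([(378,212),(232,297),(475,318),(325,413)]); cd=c([(292,240),(263,395),(468,250),(462,407)])
g=ray("scene",us,64); x0=[*g.mean(0)[:2],np.arctan2(*(g[2]-g[0])[1::-1])]
for nm,s,d,P in(("unit",us,ud,U),("cover",cs,cd,C)):
    print(nm,[fit(o,x0) for o in([("scene",s,P)],[("side",d,P)],[("scene",s,P),("side",d,P)])])
print(ray("scene",[(280.8,196)],93),ray("side",[(291,203)],93))
E
```

```text
unit [(array([ 5.86236827e+02,  1.38846032e+02, -2.11400932e-01]), array([[-0.7, -0.8],
       [-1.3, -1.5],
       [ 1.5,  0.8],
       [ 0.4,  1.1]])), (array([ 5.83589822e+02,  1.34794442e+02, -2.23026077e-01]), array([[ 0.3, -0.3],
       [-2.3,  0.8],
       [ 0.8, -0.2],
       [ 1.2, -0.8]])), (array([ 5.84803472e+02,  1.37083473e+02, -2.17541526e-01]), array([[-1.1, -0.7],
       [-2.1, -1.7],
       [ 0.6,  1.2],
       [-0.9,  1.2],
       [ 0.5, -0.8],
       [-1.6,  0.2],
       [ 0.9, -1.1],
       [ 1.8, -2. ]]))]
cover [(array([ 5.73646074e+02,  1.41486324e+02, -1.94306658e-01]), array([[-0.1, -0.7],
       [ 0.3, -0. ],
       [-0.4,  0.4],
       [ 0.2,  0.3]])), (array([ 5.70453589e+02,  1.37549485e+02, -1.92916885e-01]), array([[-0.5, -0.1],
       [-0.2, -0. ],
       [ 0.5, -0.3],
       [ 0.2,  0.2]])), (array([ 5.71860673e+02,  1.39807074e+02, -1.93688168e-01]), array([[-1. , -0.7],
       [-0.6, -0. ],
       [-1.3,  0.3],
       [-0.8,  0.3],
       [ 0.1, -0.8],
       [ 0.3, -0.9],
       [ 0.9, -0.9],
       [ 0.7, -0.6]]))]
[[582.93768656 128.26296799  93.        ]] [[573.20154717 101.8964881   93.        ]]
```

```bash
cat >> h.py <<'E'
from scipy.spatial.transform import Rotation as Ro
def plan(tp,tr,n,cur=None):
    """rows from the current (measured) pose to tp [mm], tr=[roll,pitch,yaw]"""
    s=ctrl.read_state(); p,r=(np.array(s["eef_pos"]),Ro.from_euler("xyz",s["tool_rot"])) if cur is None else (np.array(cur[0],float),Ro.from_euler("xyz",cur[1]))
    R1=Ro.from_euler("xyz",tr); dv=(r.inv()*R1).as_rotvec()/n; dp=(np.array(tp)-p)/n; out=[]
    for i in range(n):
        row=np.r_[r.inv().apply(np.array(tp)-p)/(n-i)/50, np.degrees((r.inv()*R1).as_rotvec())/(n-i)/6].round(2); out.append(row.tolist())
        p=p+r.apply(row[:3]*50); r=r*Ro.from_rotvec(np.radians(row[3:]*6))
    for i in range(0,n,5): print([out[i:i+5]])
    print("end",p.round(1),r.as_euler("xyz").round(3),"max",np.abs(out).max())
E
python3 - <<'E'
from h import *
c,s=np.cos(-.194),np.sin(-.194)
print(572-10*c,140-10*s)
plan([562,142,170],[np.pi,0,-.2],20)
E
```

```text
562.1875905447155 141.9278539057312
[[[-0.57, -0.57, 0.06, 0.0, -0.0, -0.47], [-0.54, -0.6, 0.06, 0.0, -0.0, -0.47], [-0.51, -0.63, 0.06, 0.0, -0.0, -0.47], [-0.48, -0.65, 0.06, 0.0, -0.0, -0.47], [-0.44, -0.67, 0.06, 0.0, -0.0, -0.47]]]
[[[-0.41, -0.7, 0.06, 0.0, -0.0, -0.47], [-0.38, -0.71, 0.06, 0.0, -0.0, -0.47], [-0.34, -0.73, 0.06, 0.0, -0.0, -0.47], [-0.3, -0.75, 0.06, 0.0, -0.0, -0.47], [-0.27, -0.76, 0.06, 0.0, -0.0, -0.47]]]
[[[-0.23, -0.78, 0.06, 0.0, -0.0, -0.47], [-0.19, -0.78, 0.06, 0.0, -0.0, -0.47], [-0.15, -0.79, 0.06, 0.0, -0.0, -0.47], [-0.11, -0.8, 0.06, 0.0, -0.0, -0.47], [-0.07, -0.81, 0.06, 0.0, -0.0, -0.47]]]
[[[-0.04, -0.81, 0.07, 0.0, -0.0, -0.47], [0.0, -0.81, 0.06, 0.0, -0.0, -0.46], [0.05, -0.81, 0.07, 0.0, -0.0, -0.47], [0.08, -0.8, 0.06, 0.0, -0.0, -0.46], [0.12, -0.8, 0.07, 0.0, -0.0, -0.47]]]
end [561.8 142.2 169.8] [ 3.142 -0.    -0.2  ] max 0.81
```

Request:
apply_moves(
  series=[
    [[-0.57, -0.57, 0.06, 0, 0, -0.47], [-0.54, -0.6, 0.06, 0, 0, -0.47], [-0.51, -0.63, 0.06, 0, 0, -0.47], [-0.48, -0.65, 0.06, 0, 0, -0.47], [-0.44, -0.67, 0.06, 0, 0, -0.47]],
  ],
  claw=1,
)

```text
clock: 1.42
eef_pos: [325.6, -414.6, 216.4]
tool_rot: [-3.141, -0.001, -0.934]
force: [0.3, -0.1, -0.2]
width: 85.4
```

Request:
apply_moves(
  series=[
    [[-0.41, -0.7, 0.06, 0, 0, -0.47], [-0.38, -0.71, 0.06, 0, 0, -0.47], [-0.34, -0.73, 0.06, 0, 0, -0.47], [-0.3, -0.75, 0.06, 0, 0, -0.47], [-0.27, -0.76, 0.06, 0, 0, -0.47]],
  ],
)

```text
clock: 2.05
eef_pos: [404.6, -229.0, 201.5]
tool_rot: [-3.141, -0.001, -0.688]
force: [0.5, 0.2, 0.4]
width: 85.3
```

Request:
apply_moves(
  series=[
    [[-0.23, -0.78, 0.06, 0, 0, -0.47], [-0.19, -0.78, 0.06, 0, 0, -0.47], [-0.15, -0.79, 0.06, 0, 0, -0.47], [-0.11, -0.8, 0.06, 0, 0, -0.47], [-0.07, -0.81, 0.06, 0, 0, -0.47]],
  ],
)

```text
clock: 2.68
eef_pos: [484.1, -43.2, 186.5]
tool_rot: [-3.141, -0.001, -0.442]
force: [1.0, -0.1, 0.2]
width: 85.5
```

Request:
apply_moves(
  series=[
    [[-0.04, -0.81, 0.07, 0, 0, -0.47], [0, -0.81, 0.06, 0, 0, -0.46], [0.05, -0.81, 0.07, 0, 0, -0.47], [0.08, -0.8, 0.06, 0, 0, -0.46], [0.12, -0.8, 0.07, 0, 0, -0.47]],
  ],
)

```text
clock: 3.3
eef_pos: [562.5, 143.3, 169.9]
tool_rot: [3.142, -0.001, -0.198]
force: [0.8, -0.3, 0.0]
width: 85.4
```

Run:
```python
from h import *
im=viewer.get_image("wrist")
c=lambda P,p:np.c_[p[0]+np.cos(p[2])*P[:,0]-np.sin(p[2])*P[:,1],p[1]+np.sin(p[2])*P[:,0]+np.cos(p[2])*P[:,1],P[:,2]]
C=np.array([[-75,84,65],[-75,-84,65],[75,84,65],[75,-84,65],[-10,30,100],[-10,-30,100.]])
p=proj("wrist",c(C,[572,140,-.194])); print(p.round(0).tolist())
for l in("grip_top","cover"): print(l,[(np.array(r["location"])*[560,420],r["score"]) for r in viewer.find_in("wrist",l)[:2]])
cv2.imwrite("pics/w1.png",cv2.resize(im,None,fx=1.4,fy=1.4,interpolation=3))
```

```text
[[195.0, 115.0], [209.0, 301.0], [387.0, 115.0], [368.0, 301.0], [278.0, 194.0], [278.0, 268.0]]
grip_top [(array([290.808, 195.09 ]), 0.64), (array([47.096,  2.52 ]), 0.61)]
cover [(array([ 73.192, 225.708]), 0.95), (array([289.8 , 195.09]), 0.76)]
```

View pics/w1.png

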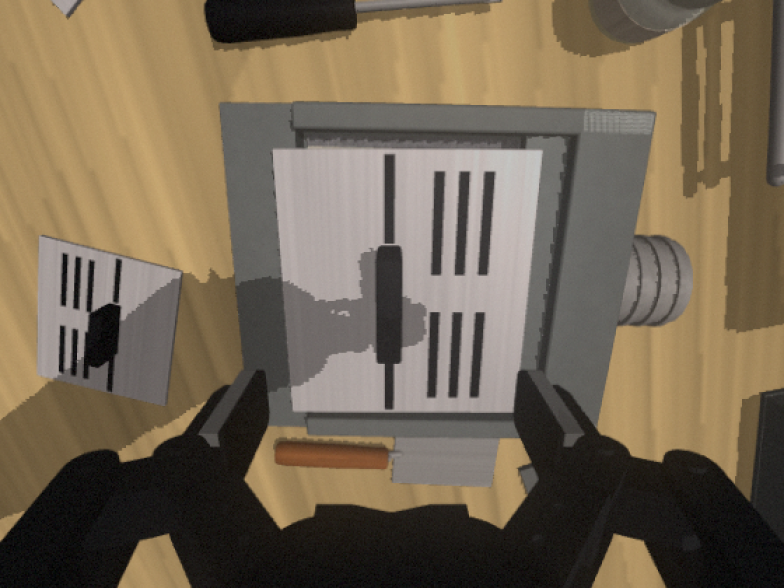

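The wrist view shows the rib at about (389, 305) and cover corners at (273,150), (293,412), (543,150) and (516,412). I'll refine cover and unit poses with these.

Run:
```python
from h import *
w=lambda L:[(x/1.4,y/1.4) for x,y in L]
C=[[-75,84,65],[-75,-84,65],[75,84,65],[75,-84,65],[-10,30,100],[-10,-30,100]]
print(fit([("wrist",w([(273,150),(293,412),(543,150),(516,412),(390,246),(389,362)]),C)],[572,140,-.194]))
U=[[-119,104,59],[119,104,69],[119,-104,69],[77,90,69]]
print(fit([("wrist",w([(219,102),(655,112),(601,437),(578,135)]),U)],[585,137,-.21]))
```

```text
(array([ 5.71270892e+02,  1.41556813e+02, -1.99109604e-01]), array([[-1. , -3.4],
       [-0.6, -1.1],
       [ 1.1, -2.7],
       [ 0.3, -0.8],
       [-0.2,  7.1],
       [ 0.3,  0.4]]))
(array([ 5.84625515e+02,  1.39660571e+02, -2.07435480e-01]), array([[-0.7,  1.6],
       [ 2.6, -2.1],
       [-2.3,  1.7],
       [-0. , -0.3]]))
```

Run:
```python
from h import *
w=lambda L:[(x/1.4,y/1.4) for x,y in L]
C=[[-75,84,65],[-75,-84,65],[75,84,65],[75,-84,65],[-10,30,65],[-10,-30,100]]
p,r=fit([("wrist",w([(273,150),(293,412),(543,150),(516,412),(390,246),(389,362)]),C)],[572,140,-.194]);print(p,r)
U=[[-119,104,59],[119,104,69],[119,-104,69],[77,90,69],[-77,-90,69]]
q,r=fit([("wrist",w([(219,102),(655,112),(601,437),(578,135),(307,414)]),U)],[585,137,-.21]);print(q,r)
d=p-q;c,s=np.cos(q[2]),np.sin(q[2]);print("cover in unit",c*d[0]+s*d[1],-s*d[0]+c*d[1],d[2])
for z in(35,59,65): print(viewer.camera_info("wrist")["t"])if z==35 else 0
```

```text
[ 5.70963445e+02  1.40009756e+02 -1.97874322e-01] [[-0.9 -1.1]
 [-0.3  0.5]
 [ 0.7 -0.7]
 [ 0.3  0.6]
 [-0.2 -0.8]
 [ 0.4  2.3]]
[ 5.84572025e+02  1.40291620e+02 -2.10780457e-01] [[-0.6  0.2]
 [ 2.9 -2.4]
 [-2.8  1.5]
 [ 0.2 -0.8]
 [-0.2  3.5]]
cover in unit -13.248421674063211 -3.1228561833466615 0.012906135614444314
[-523.32227571  218.84505183  398.23219057]
```

Request:
apply_moves(
  series=[
    [[-0.02, 0.03, 0.4, 0, 0, 0], [0, 0, 0.5, 0, 0, 0], [0, 0, 0.5, 0, 0, 0], [0, 0, 0.4, 0, 0, 0], [0, 0, 0.18, 0, 0, 0]],
  ],
)

```text
clock: 4.08
eef_pos: [559.9, 139.1, 69.9]
tool_rot: [3.14, 0.001, -0.202]
force: [-0.2, -0.1, 0.6]
width: 85.3
```

Request:
apply_moves(
  series=[
    [[0, 0, 0, 0, 0, 0], [0, 0, 0, 0, 0, 0], [0, 0, 0, 0, 0, 0], [0, 0, 0, 0, 0, 0], [0, 0, 0, 0, 0, 0]],
  ],
  claw=-1,
)

```text
clock: 4.7
eef_pos: [561.0, 141.0, 71.6]
tool_rot: [-3.141, -0.001, -0.2]
force: [-0.4, 0.0, 6.1]
width: 13.2
```

```bash
cat >> h.py <<'E'
UN=[584.7,139.,-.21]
def tcp(xf,zf,th,y=-1.5,g=12.6,dyaw=0):
    th=np.radians(th); X=np.array([np.cos(th),-np.sin(th)]);Z=np.array([np.sin(th),np.cos(th)])
    q=np.array([xf,zf])-85*X+g*Z; c,s=np.cos(UN[2]),np.sin(UN[2])
    return [UN[0]+c*q[0]-s*y,UN[1]+s*q[0]+c*y,q[1]],[np.pi,th,UN[2]+dyaw]
E
python3 - <<'E'
from h import *
E=lambda a:(a[0],a[1])
a=tcp(61,63,0);b=tcp(44,63,0);c=tcp(45,46,9);d=tcp(45,38,11.5)
plan(*a,2);plan(*b,3,a);plan(*c,5,b);plan(*d,5,c)
E
```

```text
[[[-0.0, -0.01, -0.04, -0.0, -0.01, 0.05], [-0.01, -0.02, -0.04, -0.0, -0.0, 0.05]]]
end [560.9 142.6  75.6] [-3.141 -0.    -0.21 ] max 0.05
[[[-0.11, -0.0, -0.0, 0.0, 0.0, 0.0], [-0.11, -0.0, -0.0, 0.0, 0.0, 0.0], [-0.12, 0.0, 0.0, 0.0, 0.0, 0.0]]]
end [544.3 146.1  75.6] [ 3.142  0.    -0.21 ] max 0.12
[[[0.02, 0.0, 0.02, 0.0, -0.3, -0.0], [0.02, 0.0, 0.01, 0.0, -0.3, -0.0], [0.01, 0.0, 0.01, 0.0, -0.3, 0.0], [0.02, 0.0, 0.02, 0.0, -0.3, -0.0], [0.01, 0.0, 0.01, 0.0, -0.3, -0.0]]]
end [548.  145.3  71.9] [ 3.142  0.157 -0.21 ] max 0.3
[[[0.01, -0.0, 0.02, 0.0, -0.08, -0.0], [0.01, -0.0, 0.02, 0.0, -0.08, -0.0], [0.01, -0.0, 0.01, 0.0, -0.09, -0.0], [0.0, -0.0, 0.02, -0.0, -0.08, -0.0], [0.01, -0.0, 0.01, -0.0, -0.09, -0.0]]]
end [549.5 145.   67.5] [ 3.142  0.201 -0.21 ] max 0.09
```

Request:
apply_moves(
  series=[
    [[0, -0.01, -0.04, 0, 0, 0.05], [-0.01, -0.02, -0.04, 0, 0, 0.05], [-0.11, 0, 0, 0, 0, 0], [-0.11, 0, 0, 0, 0, 0], [-0.12, 0, 0, 0, 0, 0]],
  ],
)

```text
clock: 5.32
eef_pos: [543.0, 146.1, 74.7]
tool_rot: [3.141, 0.001, -0.21]
force: [-0.5, -0.4, -4.0]
width: 13.3
```

Request:
apply_moves(
  series=[
    [[0.02, 0, 0.02, 0, -0.3, 0], [0.02, 0, 0.01, 0, -0.3, 0], [0.01, 0, 0.01, 0, -0.3, 0], [0.02, 0, 0.02, 0, -0.3, 0], [0.01, 0, 0.01, 0, -0.3, 0]],
  ],
)

```text
clock: 5.95
eef_pos: [547.3, 145.2, 71.0]
tool_rot: [3.142, 0.158, -0.21]
force: [-0.1, 0.3, -3.5]
width: 12.8
```

Request:
apply_moves(
  series=[
    [[0.01, 0, 0.02, 0, -0.08, 0], [0.01, 0, 0.02, 0, -0.08, 0], [0.01, 0, 0.01, 0, -0.09, 0], [0, 0, 0.02, 0, -0.08, 0], [0.01, 0, 0.01, 0, -0.09, 0]],
  ],
)

```text
clock: 6.58
eef_pos: [548.6, 145.0, 66.8]
tool_rot: [3.142, 0.202, -0.21]
force: [0.3, -0.4, -3.5]
width: 13.2
```

Run:
```python
from h import *
s=ctrl.read_state();print(s["force"],s["torque"],s["eef_pos"],s["tool_rot"])
im=viewer.get_image("side");cv2.imwrite("pics/s2.png",cv2.resize(im[150:260,220:370],None,fx=5,fy=5,interpolation=3))
```

```text
[ 0.31221419 -0.44166392 -3.5224936 ] [-0.07707804 -0.30641533  0.01363205] [548.60749129 145.0302573   66.82393943] [ 3.14154657  0.2016351  -0.2099514 ]
```

View pics/s2.png

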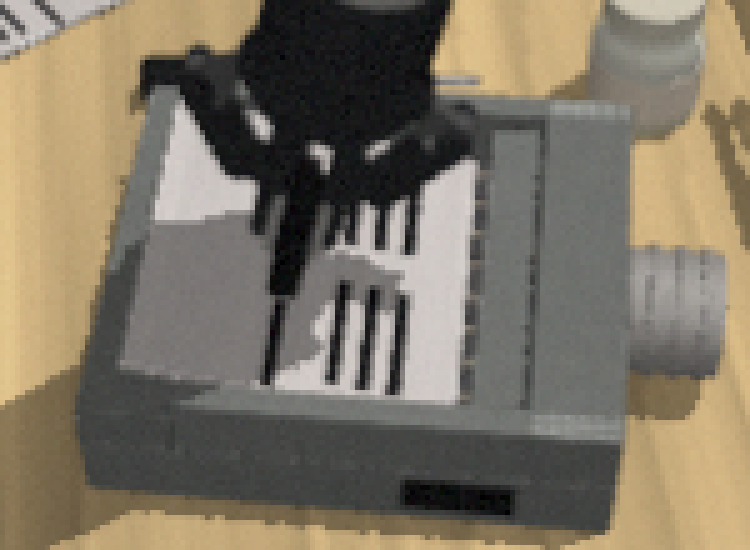

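The side view shows the far edge (col ~462) in front of the lip edge (col ~480), and the near part above the sill. Now I lower it to the floor and push it under the lip.

Run:
```python
from h import *
a=tcp(45,36,11.5);b=tcp(58,36,10.5);c=tcp(70,36,9.6);d=tcp(75,36,9)
s0=tcp(45,38,11.5)
plan(*a,2,s0);plan(*b,3,a);plan(*c,5,b);plan(*d,5,c)
```

```text
[[[0.0, -0.0, 0.02, 0.0, 0.0, 0.0], [0.01, -0.0, 0.02, 0.0, 0.0, 0.0]]]
end [549.5 145.   65.2] [ 3.142  0.201 -0.21 ] max 0.02
[[[0.08, 0.0, -0.01, -0.0, 0.06, 0.0], [0.09, 0.0, -0.01, 0.0, 0.05, 0.0], [0.08, 0.0, -0.0, 0.0, 0.06, 0.0]]]
end [561.6 142.4  63.9] [ 3.142  0.183 -0.21 ] max 0.09
[[[0.05, -0.0, -0.0, -0.0, 0.03, -0.0], [0.05, -0.0, -0.0, 0.0, 0.03, 0.0], [0.04, -0.0, -0.01, 0.0, 0.03, 0.0], [0.05, -0.0, -0.0, 0.0, 0.03, 0.0], [0.04, -0.0, -0.01, 0.0, 0.03, -0.0]]]
end [572.9 140.   62.8] [ 3.142  0.168 -0.21 ] max 0.05
[[[0.02, 0.0, 0.0, 0.0, 0.02, 0.0], [0.02, 0.0, 0.0, 0.0, 0.02, 0.0], [0.02, 0.0, 0.0, 0.0, 0.02, 0.0], [0.02, 0.0, 0.0, 0.0, 0.02, 0.0], [0.02, 0.0, 0.0, 0.0, 0.02, 0.0]]]
end [577.8 138.9  61.8] [ 3.142  0.157 -0.21 ] max 0.02
```

Request:
apply_moves(
  series=[
    [[0, 0, 0.02, 0, 0, 0], [0.01, 0, 0.02, 0, 0, 0], [0.08, 0, -0.01, 0, 0.06, 0], [0.09, 0, -0.01, 0, 0.05, 0], [0.08, 0, 0, 0, 0.06, 0]],
  ],
)

```text
clock: 7.25
eef_pos: [561.5, 142.2, 63.4]
tool_rot: [-3.141, 0.182, -0.21]
force: [-0.3, 0.6, -4.7]
width: 12.7
```

Request:
apply_moves(
  series=[
    [[0.05, 0, 0, 0, 0.03, 0], [0.05, 0, 0, 0, 0.03, 0], [0.04, 0, -0.01, 0, 0.03, 0], [0.05, 0, 0, 0, 0.03, 0], [0.04, 0, -0.01, 0, 0.03, 0]],
  ],
)

```text
clock: 7.88
eef_pos: [572.4, 139.9, 62.2]
tool_rot: [3.142, 0.167, -0.21]
force: [0.6, -0.2, -4.3]
width: 12.9
```

Run:
```python
from h import *
s=ctrl.read_state();print(s["force"],s["torque"],s["eef_pos"],s["tool_rot"])
im=viewer.get_image("side");im2=viewer.get_image("scene")
A=cv2.resize(im[150:260,220:370],None,fx=2.6,fy=2.6,interpolation=3);B=cv2.resize(im2[130:270,210:360],None,fx=2.6,fy=2.6,interpolation=3)[:286]
cv2.imwrite("pics/s3.png",np.hstack([A,B]))
```

```text
[ 0.63339751 -0.22420036 -4.26500366] [-0.08665042 -0.27523985  0.001138  ] [572.37386177 139.87719107  62.24872886] [ 3.14156019  0.16734195 -0.21020023]
```

View pics/s3.png

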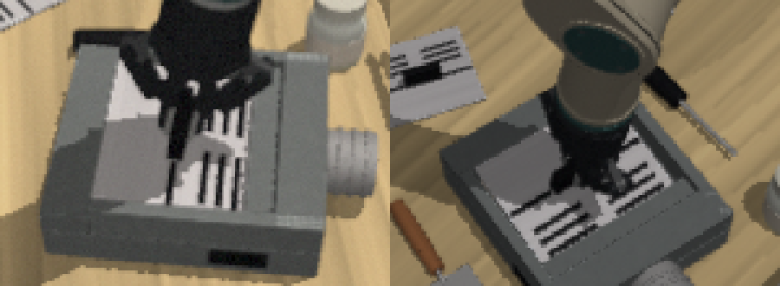

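The far edge is hooked under the lip: the stripes now end right at it. I keep pushing towards the far wall.

Request:
apply_moves(
  series=[
    [[0.03, 0, 0, 0, 0.02, 0], [0.03, 0, 0, 0, 0.02, 0], [0.03, 0, 0, 0, 0.02, 0], [0.02, 0, 0, 0, 0.02, 0], [0.02, 0, 0, 0, 0.02, 0]],
  ],
)

```text
clock: 8.6
eef_pos: [577.8, 138.9, 61.2]
tool_rot: [3.142, 0.158, -0.21]
force: [-2.3, 1.4, -2.9]
width: 12.9
```

Request:
apply_moves(
  series=[
    [[0.02, 0, 0, 0, 0, 0], [0.02, 0, 0, 0, 0, 0], [0, 0, 0, 0, 0, 0], [0, 0, 0, 0, 0, 0], [0, 0, 0, 0, 0, 0]],
  ],
)

```text
clock: 9.22
eef_pos: [578.1, 138.9, 61.0]
tool_rot: [3.141, 0.162, -0.21]
force: [-6.0, 2.0, -0.4]
width: 13.0
```

Run:
```python
from h import *
s=tcp(76,35.8,9);a=tcp(76,35.8,6.5);b=tcp(76,35.5,4)
plan(*a,5,s);plan(*b,5,a)
```

```text
[[[-0.0, -0.0, 0.01, 0.0, 0.08, 0.0], [-0.0, -0.0, 0.02, 0.0, 0.08, 0.0], [-0.0, -0.0, 0.01, 0.0, 0.09, -0.0], [-0.01, -0.0, 0.02, 0.0, 0.08, 0.0], [-0.0, -0.0, 0.01, 0.0, 0.09, 0.0]]]
end [577.6 139.   58.1] [ 3.142  0.113 -0.21 ] max 0.09
[[[-0.0, 0.0, 0.02, 0.0, 0.08, -0.0], [-0.0, -0.0, 0.02, 0.0, 0.08, 0.0], [-0.0, -0.0, 0.01, 0.0, 0.09, 0.0], [-0.0, -0.0, 0.02, 0.0, 0.08, 0.0], [-0.01, -0.0, 0.01, 0.0, 0.09, 0.0]]]
end [576.6 139.2  54. ] [ 3.142  0.069 -0.21 ] max 0.09
```

Request:
apply_moves(
  series=[
    [[0, 0, 0.01, 0, 0.08, 0], [0, 0, 0.02, 0, 0.08, 0], [0, 0, 0.01, 0, 0.09, 0], [0, 0, 0.02, 0, 0.08, 0], [0, 0, 0.01, 0, 0.09, 0]],
  ],
)

```text
clock: 9.85
eef_pos: [577.4, 139.1, 57.5]
tool_rot: [3.141, 0.118, -0.21]
force: [-6.3, 1.8, -1.2]
width: 13.0
```

Request:
apply_moves(
  series=[
    [[0, 0, 0.02, 0, 0.08, 0], [0, 0, 0.02, 0, 0.08, 0], [0, 0, 0.01, 0, 0.09, 0], [0, 0, 0.02, 0, 0.08, 0], [0, 0, 0.01, 0, 0.09, 0]],
  ],
)

```text
clock: 10.48
eef_pos: [576.9, 139.3, 54.0]
tool_rot: [3.141, 0.074, -0.21]
force: [-8.2, 1.8, 4.9]
width: 13.0
```

Request:
apply_moves(
  series=[
    [[0, 0, 0, 0, 0, 0], [0, 0, 0, 0, 0, 0], [0, 0, -0.5, 0, 0, 0], [0, 0, -0.5, 0, 0, 0], [0, 0, -0.2, 0, 0, 0]],
  ],
  claw=0,
)

```text
clock: 11.1
eef_pos: [585.5, 137.5, 115.0]
tool_rot: [-3.14, 0.065, -0.211]
force: [0.7, 0.2, 1.0]
width: 43.1
```

Run:
```python
from h import *
s=ctrl.read_state();print(s["eef_pos"],s["width"],s["force"])
def u(x,y,z): c,q=np.cos(UN[2]),np.sin(UN[2]); return [UN[0]+c*x-q*y,UN[1]+q*x+c*y,z]
a=u(-55,0,100);b=u(-55,0,60)
plan(a,[np.pi,0,-.21],5); plan(b,[np.pi,0,-.21],5,(a,[np.pi,0,-.21]))
im=viewer.get_image("wrist");im2=viewer.get_image("side")
cv2.imwrite("pics/w4.png",np.hstack([cv2.resize(im,(400,300)),cv2.resize(im2[150:260,220:370],(400,300),interpolation=3)]))
```

```text
[585.48638446 137.46753421 114.99565481] 43.14346719252642 [0.73804411 0.20190956 1.01594379]
[[[-0.22, -0.01, 0.07, -0.0, 0.12, -0.0], [-0.22, -0.0, 0.07, -0.0, 0.13, -0.0], [-0.22, -0.01, 0.07, -0.0, 0.12, -0.0], [-0.22, -0.0, 0.07, -0.01, 0.13, -0.0], [-0.23, -0.01, 0.06, -0.0, 0.12, -0.01]]]
end [530.9 150.7 100.2] [-3.141  0.    -0.21 ] max 0.23
[[[0.0, -0.0, 0.16, 0.0, 0.0, 0.0], [0.0, -0.0, 0.16, 0.0, 0.0, 0.0], [0.0, -0.0, 0.16, 0.0, 0.0, 0.0], [0.0, -0.0, 0.16, 0.0, 0.0, 0.0], [0.0, -0.0, 0.16, 0.0, 0.0, 0.0]]]
end [530.9 150.5  60. ] [ 3.142  0.    -0.21 ] max 0.16
```

View pics/w4.png

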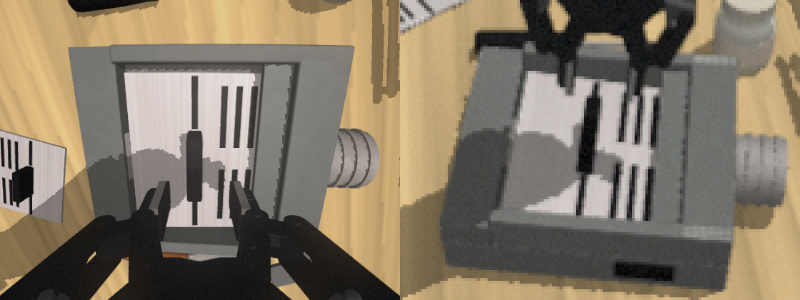

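The cover is hooked under the lip and inside the recess, with the near edge just inside the sill. I now shut the fingers and go over the near edge.

Request:
apply_moves(
  series=[
    [[-0.22, -0.01, 0.07, 0, 0.12, 0], [-0.22, 0, 0.07, 0, 0.13, 0], [-0.22, -0.01, 0.07, 0, 0.12, 0], [-0.22, 0, 0.07, 0, 0.13, 0], [-0.23, -0.01, 0.06, 0, 0.12, -0.01]],
  ],
  claw=-1,
)

```text
clock: 11.82
eef_pos: [528.1, 150.4, 97.6]
tool_rot: [3.141, 0.005, -0.209]
force: [-0.6, -0.2, -0.7]
width: 0.1
```

Request:
apply_moves(
  series=[
    [[0, 0, 0.2, 0, 0, 0], [0, 0, 0.2, 0, 0, 0], [0, 0, 0.2, 0, 0, 0], [0, 0, 0.16, 0, 0, 0], [0, 0, 0, 0, 0, 0]],
  ],
)

```text
clock: 12.45
eef_pos: [528.5, 150.5, 59.8]
tool_rot: [3.141, 0.005, -0.209]
force: [0.6, -0.1, 0.6]
width: 0.0
```

Request:
apply_moves(
  series=[
    [[0.06, 0, 0.04, 0, 0, 0], [0, 0, 0.06, 0, 0, 0], [0, 0, 0.06, 0, 0, 0], [0, 0, 0.04, 0, 0, 0], [0, 0, 0, 0, 0, 0]],
  ],
)

```text
clock: 13.08
eef_pos: [531.7, 150.1, 50.7]
tool_rot: [3.142, 0.004, -0.209]
force: [0.2, -0.4, -0.3]
width: 0.1
```

Request:
apply_moves(
  series=[
    [[0, 0, 0.03, 0, 0, 0], [0, 0, 0.03, 0, 0, 0], [0, 0, 0.03, 0, 0, 0], [0, 0, 0.03, 0, 0, 0], [0, 0, 0, 0, 0, 0]],
  ],
)

```text
clock: 13.7
eef_pos: [531.6, 150.1, 44.5]
tool_rot: [3.141, 0.004, -0.209]
force: [0.4, -0.2, 0.2]
width: 0.2
```

Request:
apply_moves(
  series=[
    [[0, 0, 0.02, 0, 0, 0], [0, 0, 0.02, 0, 0, 0], [0, 0, 0.02, 0, 0, 0], [0, 0, 0, 0, 0, 0], [0, 0, 0, 0, 0, 0]],
  ],
)

```text
clock: 14.32
eef_pos: [531.7, 150.1, 41.7]
tool_rot: [3.142, 0.004, -0.209]
force: [-0.2, -0.3, 0.3]
width: -0.0
```

Request:
apply_moves(
  series=[
    [[0, 0, 0.02, 0, 0, 0], [0, 0, 0.02, 0, 0, 0], [0, 0, 0.02, 0, 0, 0], [0, 0, 0, 0, 0, 0], [0, 0, 0, 0, 0, 0]],
  ],
)

```text
clock: 14.95
eef_pos: [531.9, 150.2, 41.0]
tool_rot: [3.142, 0.003, -0.209]
force: [-4.8, -1.5, 21.4]
width: 0.2
```

Request:
apply_moves(
  series=[
    [[0, 0, -0.04, 0, 0, 0], [0, 0, -0.2, 0, 0, 0], [0, 0, -0.6, 0, 0, 0], [0.4, 0, -0.8, 0, 0, 0], [0.6, 0, -0.8, 0, 0, 0]],
  ],
)

```text
clock: 15.58
eef_pos: [580.7, 139.9, 162.0]
tool_rot: [3.142, 0.005, -0.208]
force: [1.1, 1.3, 0.2]
width: 0.1
```

Run:
```python
from h import *
im=viewer.get_image("wrist");im2=viewer.get_image("side")
cv2.imwrite("pics/w5r.png",im);cv2.imwrite("pics/s5r.png",im2)
cv2.imwrite("pics/w5.png",cv2.resize(im[40:340,60:460],(800,600),interpolation=3))
cv2.imwrite("pics/s5.png",cv2.resize(im2[150:260,220:370],None,fx=5,fy=5,interpolation=3))
c=lambda P,p:np.c_[p[0]+np.cos(p[2])*P[:,0]-np.sin(p[2])*P[:,1],p[1]+np.sin(p[2])*P[:,0]+np.cos(p[2])*P[:,1],P[:,2]]
C=np.array([[-74,84,41],[-74,-84,41],[-74,84,47],[-74,-84,47],[-77,0,59],[-9,30,76],[-9,-30,76],[-9,30,41]])
print(((proj("wrist",c(C,UN))-[60,40])*2).round(0).tolist());print(((proj("side",c(C,UN))-[220,150])*5).round(0).tolist())
```

```text
[[250.0, 129.0], [282.0, 485.0], [246.0, 128.0], [279.0, 491.0], [249.0, 335.0], [405.0, 273.0], [408.0, 415.0], [409.0, 256.0]]
[[237.0, 142.0], [187.0, 407.0], [237.0, 133.0], [187.0, 399.0], [205.0, 241.0], [357.0, 179.0], [345.0, 275.0], [357.0, 230.0]]
```

View pics/w5.png

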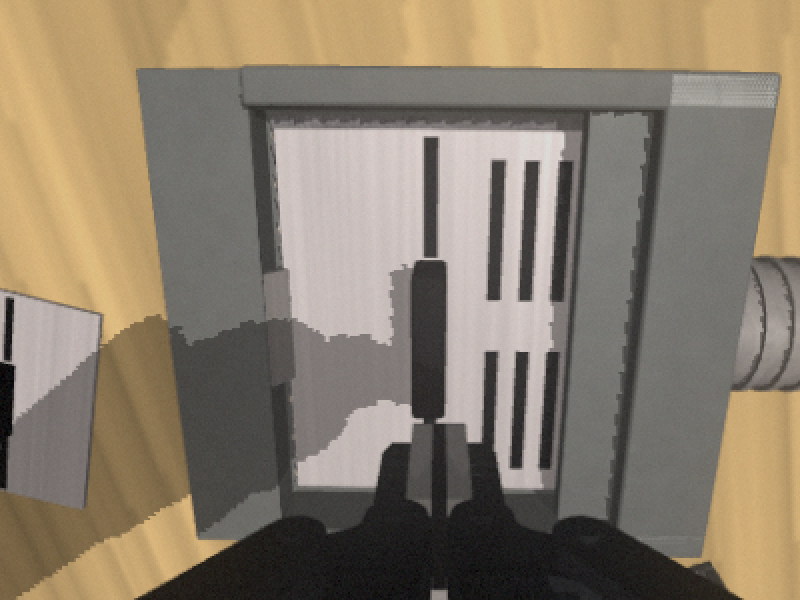

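View pics/s5.png

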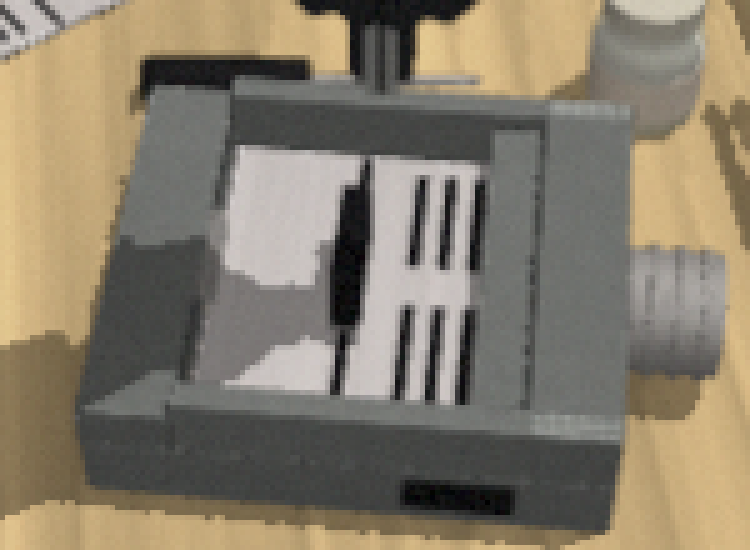

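The wrist view shows the catch wedge at (277, 328), out over the cover's near edge (col ~275–290). The plate lies flat and evenly deep in the recess, with its far edge under the lip, and the gripper is clear.

```bash
python3 -c "
from h import *
s=ctrl.read_state();print(s['clock'],s['force'],s['eef_pos']);print(ctrl.finish_job())"
```

```text
15.675 [ 0.36931293 -0.49378806 -1.24402705] [587.45995472 139.21250097 165.49353456]
the job is handed in; nothing more can be done
None
```

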